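# Fit the loose knob on the vial mixer and hold it down to run it

### The arm

A 6-joint arm with a two-finger parallel gripper is mounted at the origin on a cart in front of the work surface, level with it; the furniture and walls round the work are solid. World frame = base frame: x ahead of the robot, y to its left, z up, the work surface at z = 0. Lengths are in m, angles in rad, forces in N, time in s.
With the tool pointing down it reaches from about 0.375 to 0.9 m from the base axis. Payload 3.1 kg.
Tool frame: the origin (TCP) lies between the finger pads; the fingertips stand 8 mm ahead of it and the grasp point (between the pads) lies 11 mm behind it; z points along the fingers, y is the line along which they close (so a half turn about z gives the same grasp; the last joint's range is limited). The gripper opens to 85 mm and grips with 20 to 120 N. Pads are 22 mm wide; open, the fingers measure 114 mm over their backs; the gripper's body (76 mm by 85 mm) begins 54 mm behind the grasp point. The pads swing forward as they close: fully open they stand 13 mm farther back than shut.
Start: joints at [1.163, 0.527, 1.433, -0, 1.181, -0.178], TCP at [0.142, 0.609, 0.239] pointing down, gripper open.
Joint ranges: [-3.08, 3.08], [-0.75, 2.2], [0.22, 2.44], [-1.43, 4.57], [0, 2.65], [-2.85, 2.85]. Speed limits (rad/s): [2.79, 2.79, 3.14, 3.14, 3.14, 3.14].

### API

Orientations are given as a unit quaternion [x, y, z, w].
In Python, from station import readout, cams, sign_off gives the robot as it stands.
- The arm moves only by the tool send_rows, never from a script. Its argument "commands" is text: rows parted by semicolons, each of 5 numbers parted by spaces: the finger opening in mm, from 0 to 85.4, then the shift along the tool's x, y, z each as a share of 0.02 m, from -1 to 1, then the turn about the tool's z as a share of 4 degrees, from -1 to 1. In form: grip dx dy dz spin; .... A call has 1 to 20 rows; each row shifts and turns the commanded pose from where the row before left it, along the tool's axes as they then stand; what a row does not reach is not made up. A row lasts 1/12 s, in which the tool goes at most 41.7 mm and 7.16 degrees, less where a joint would pass 70% of its speed; a pose out of reach is approached as far as the arm can. A call with a number of a shift or a turn outside -1 to 1 is refused whole. A call with a gripper value outside its range is refused whole. The fingers move at their own pace and stop on an object; "grip_force" is the grip in N (left out, the last holds). Time passes only in rows, so rows that do not move let the fingers close. It gives the time, the measured TCP pose, the force, the opening and the grip force at its end, in the units of the state.
- readout.sense(): the state, without advancing time (a new reading comes with each control period).
- cams.snapshot(name): name is "scene" or "top"; returns a dict with "pixels" (400x640x3 uint8, red, green, blue), "intrinsics" (3x3 intrinsics, pixels), "eye" and "rotation" of the camera in the world. Camera axes: x right, y down, z forward; pixel columns grow to the right and rows downward; lengths in m; the calibration is good to about 2 mm. A picture is of the moment at which its call begins. There is no depth.
- sign_off(): hands the job in; it is judged then, once.
The state is a dict: "t": time; "q": joint angles; "qd": joint speeds; "tau": joint torques, N m; "tcp_pos": TCP position; "tool_rot": TCP orientation; "force": force on the tool from outside, world axes, zero at the start; "ft_torque": the same for the moment, N m; "finger_gap": opening from 0.0 (shut) to 1.0 (fully open); "gripper_force": force on a finger pad.
Only numpy, scipy, OpenCV 4.12 (cv2) and the standard library are available. Lean on these libraries where they do the work, as an engineer would, in place of code of your own. Each camera call takes 0.05 s, during which the arm holds its last target. There are 200 camera calls.

### The job

The vial mixer's control knob has been hung on its holder. Lift it up off the peg, turn it so that the flat in its bore matches the flat of the mixer's bare D-shaft, and push it right down onto the shaft; then press knob and shaft fully down against the spring and finish while still holding it down with the gripper, because the mixer runs only while the knob is held down. Leave the vial in its cup and do not knock the things around.

Things in the scene. Friction and masses are not known exactly. Their poses are not given: they have to be found in the camera images.
- knob: The loose black knob, about 60 g, upright over the holder's peg. Origin: centre of its flat underside, on the bore axis; z up. Round skirt 48 mm across, z 0 to 20 mm, with a grip bar on top. A nose 8 mm wide sticks out of the skirt on the +x side to 31 mm from the axis; a white line on the bar points the same way. To fit it must turn 0.2 to 1.5 rad clockwise, seen from above
- knob_grip (a point): The middle of the knob's grip bar, on its axis, 31 mm above its underside; axes as the knob's. The bar is 44 mm long along x, 14 mm thick along y, and runs from 20 to 42 mm above the underside: grasp it across the 14 mm; the fingertips may rest on the skirt's top
- knob_bore (a point): The mouth of the knob's bore, at the centre of its underside; axes as the knob's. The bore goes 16 mm up and is D-shaped: round with radius 11.2 mm, cut by a flat 5.2 mm from the axis on the +x side (the nose's side). It fits the shaft with 1.2 mm clearance all round, one way round only
- shaft_top (a point): Top centre of the mixer's bare steel D-shaft, z up, 88 mm above the worktop (28 mm above the casing) when not pressed. Round, radius 10 mm, cut by a flat 4 mm from the axis on this point's +x side; top 2 mm tapered. It does not turn; the point sinks with it. Fitted, the knob's x points along this x and the knob's underside is 16 mm below this point (bore ceiling on the shaft's top)
- shaft (a joint): How far the spring-loaded shaft is pushed down: 0 = up, 0.008 m = fully down at its stop. It needs about 4.5 N to start moving and 9 N at the stop, and springs back when let go
- mixer: The vial mixer, fixed: a grey casing 150 (x) by 100 (y) mm, flat top 60 mm above the worktop. Origin: centre of its underside. The shaft stands 38 mm from the centre toward -x, in a flat round dial plate; a black rubber cup (42 mm across, 22 mm high) with a vial is 42 mm from the centre toward +x. The shaft's flat need not point along the casing
- holder: The steel holder, fixed to the worktop: base plate 110 by 80 mm (its x from -37 to +73 mm), 10 mm thick, with a bracket arm that comes from the +x side and carries a round seat 36 mm across and 50 mm above the worktop. Origin: on the worktop under the peg
- peg_seat (a point): Centre of the round seat on which the knob's underside rests, 50 mm above the worktop. From here a round peg, 7 mm thick and 13 mm high, stands up into the knob's bore
- mix_vial: The vial standing in the mixer's cup, 28 mm across, 61 mm high, its top 121 mm above the worktop. Origin: centre of its underside. Leave it alone
- spare_vial: A vial standing on the worktop behind the work, 36 mm across, 63 mm high. Origin: centre of its underside. Leave it alone
- carton: A small upright carton behind the work, 50x34x80 mm. Origin: centre of its underside. Leave it alone
- two_way_radio: A black hand radio lying on the right of the worktop, 151x58x31 mm. Origin: centre of its underside. Leave it alone
There are look-alikes about, which are no part of the job. Leave any red look-alike of the holder alone. What is shaped like the knob but green is not meant.

How it is judged:
By the outcome, as a careful person would: the job done as asked, in the order asked, and still so for the second after the job is handed in, while the arm keeps its last pose, push and grip.
It also fails if it takes over 37 s, if anything falls off the work surface, if the arm or the gripper's body presses on something with over 40 N, if the wrist force passes 120 N, or if a joint passes its speed limit or range.

## Working session

There is one attempt and no reset: what is moved stays moved. The work goes in short steps, Python scripts to look and compute and a tool call to move; the robot and the scene stay as the last step left them, time stands still between calls to the robot, and variables do not carry over. Pictures are saved under pics/ and viewed, at most 10 in all, crops included, and the job is handed in when it is done.

Besides the shell and the picture viewer there is one more tool, called after "Request:" as a command line: name --argument value ..., lists and objects as JSON in quotes. send_rows: Moves the arm, as the interface text tells. Its arguments: {"type":"object","properties":{"commands":{"type":"string"},"grip_force":{"type":"number"}},"required":["commands"]}

```bash
mkdir -p pics
cat > h.py <<'E'
import numpy as np, cv2
from station import readout, cams, sign_off
def snap(n,f=None):
    s=cams.snapshot(n)
    if f: cv2.imwrite(f,np.ascontiguousarray(s["pixels"][...,::-1]))
    return s
def ray(s,uv):
    d=np.array(s["rotation"])@np.linalg.inv(s["intrinsics"])@np.array([uv[0],uv[1],1.]); return np.array(s["eye"]),d
def onz(s,uv,z):
    e,d=ray(s,uv); return e+d*(z-e[2])/d[2]
def proj(s,p):
    c=np.array(s["rotation"]).T@(np.array(p)-np.array(s["eye"])); v=np.array(s["intrinsics"])@c; return v[:2]/v[2]
E
python3 - <<'E'
from h import *
for n in("scene","top"):
    s=snap(n,f"pics/{n}0.png"); print(n,s["eye"],s["rotation"],s["intrinsics"])
print(readout.sense())
E
```

```text
scene [0.01297749 0.56068364 0.49762031] [-0.31489699  0.79058926 -0.4866076   0.19753873] [[418.55924688   0.         319.28731056]
 [  0.         418.55924688 197.80166787]
 [  0.           0.           1.        ]]
top [ 0.38112163 -0.06891359  1.13562435] [ 0.70839665 -0.69998447  0.06978687 -0.05766913] [[486.61858373   0.         318.8765221 ]
 [  0.         486.61858373 206.1702237 ]
 [  0.           0.           1.        ]]
{'t': 0.1, 'q': array([ 1.16250870e+00,  5.28377482e-01,  1.43379011e+00,  8.60447260e-06,
        1.18141275e+00, -1.78514697e-01]), 'qd': array([-7.21318835e-04, -6.70278795e-04, -4.28154134e-03, -2.56005064e-04,
        1.58936793e-04, -9.21788544e-06]), 'tau': array([-4.66736619e-04, -4.43303132e+01, -1.78587377e+01, -2.21661817e-04,
        3.85208696e-03, -1.56018835e-06]), 'tcp_pos': array([0.14206789, 0.60798293, 0.23842377]), 'tool_rot': array([ 1.14635470e-01,  9.93407128e-01, -9.50223135e-04, -2.91238152e-04]), 'force': array([ 0.23784713, -0.15721428, -0.96348712]), 'ft_torque': array([ 0.02207332,  0.08920635, -0.05285189]), 'gripper_force': 0.0, 'finger_gap': 0.9990358417025667}
```

View pics/scene0.png

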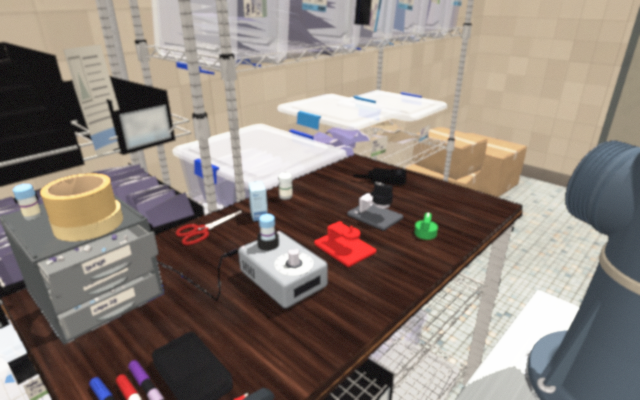

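View pics/top0.png

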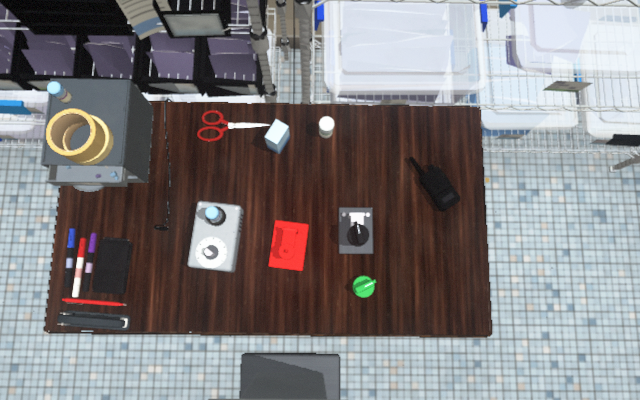

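```bash
cat >> h.py <<'E'
from scipy.spatial.transform import Rotation as R
_s=snap
def snap(n,f=None):
    s=dict(_s(n,f)); s["rotation"]=R.from_quat(s["rotation"]).as_matrix(); return s
def crop(s,u,v,w,h,k): return cv2.resize(np.ascontiguousarray(s["pixels"][v:v+h,u:u+w,::-1]),None,fx=k,fy=k,interpolation=cv2.INTER_CUBIC)
E
python3 - <<'E'
from h import *
t=snap("top"); s=snap("scene")
a=crop(t,180,195,80,80,5); b=crop(t,320,195,80,80,5); c=crop(s,335,170,80,60,5); d=crop(s,230,205,100,100,4)
W=np.zeros((600,800,3),np.uint8); 
a,b=[cv2.resize(i,(400,400)) for i in(a,b)]
W[:300,:400]=a[:300];W[:300,400:]=b[:300];W[300:,:400]=c[:300];W[300:,400:]=cv2.resize(d,(300,300)).repeat(1,0) if 0 else np.pad(cv2.resize(d,(300,300)),((0,0),(0,100),(0,0)))
cv2.imwrite("pics/c1.png",W)
print(proj(t,[0,0,0]),proj(t,[.14,.6,.24]),proj(s,[0,0,0]))
for uv,z in [((358,233),.092),((210,252),.088),((215,238),.06),((364,287),.04),((357,231),0)]: print(uv,onz(t,uv,z).round(3))
for uv,z in [((381,187),.092),((293,254),.088)]: print(uv,onz(s,uv,z).round(3))
E
```

```text
[275.47432524 474.56158828] [-85.68766417 435.02700455] [609.056983   389.96729466]
(358, 233) [ 0.514 -0.171  0.092]
(210, 252) [0.469 0.146 0.088]
(215, 238) [0.503 0.143 0.06 ]
(364, 287) [ 0.4   -0.189  0.04 ]
(357, 231) [ 0.53  -0.178  0.   ]
(381, 187) [ 0.508 -0.158  0.092]
(293, 254) [0.462 0.159 0.088]
```

View pics/c1.png

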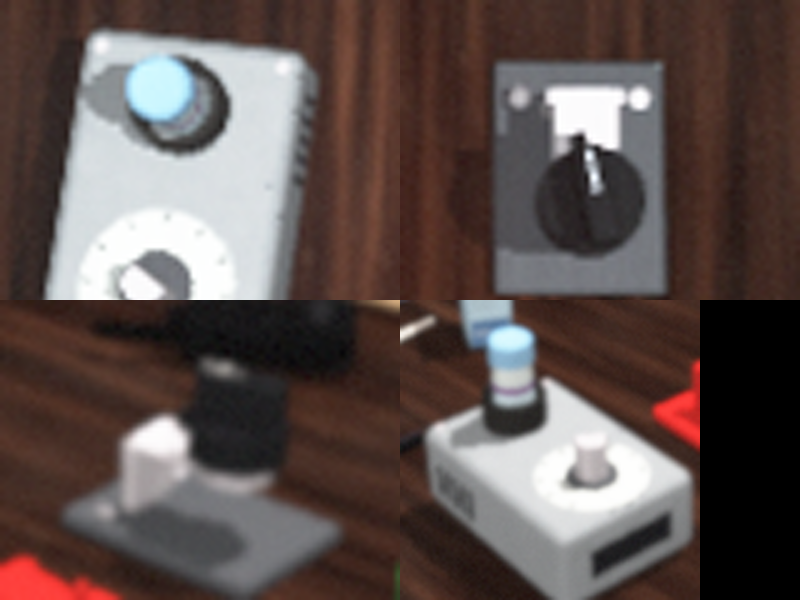

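Candidates: black knob top (358,235) on the grey holder; green look-alike (364,287); red holder (289,246). I choose the black one; its crop shows skirt, white line and grey holder. Next, a close crop of knob and shaft for angles.

Run:
```python
from h import *
t=snap("top"); s=snap("scene")
# average several frames for less noise
im=t["pixels"]; 
a=crop(t,193,232,36,36,11); b=crop(t,340,217,36,36,11); c=crop(s,272,240,44,22,9); d=crop(s,362,172,44,40,9)
W=np.zeros((600,800,3),np.uint8);W[:396,:396]=a;W[:396,400:796]=b;W[400:598,:396]=c;W[400:600,400:796]=d[:200]
cv2.imwrite("pics/c2.png",W)
```

```text
(no output)
```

View pics/c2.png

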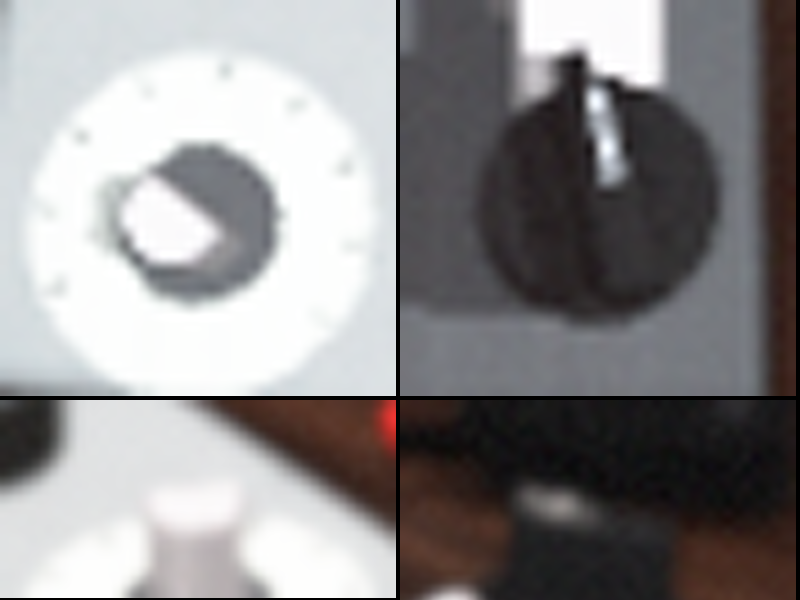

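```bash
cat >> h.py <<'E'
def delta(target):
    r=readout.sense(); p=np.array(r["tcp_pos"]); M=R.from_quat(r["tool_rot"]).as_matrix()
    print("t",round(r["t"],2),"tcp",p.round(4),"yaw_y",round(np.arctan2(M[1,1],M[0,1]),4),"F",np.round(r["force"],1),"gap",round(r["finger_gap"]*85.4,1),"gf",round(r["gripper_force"],1),"q6",round(r["q"][5],2))
    if target is not None: print("tool delta mm",(M.T@(np.array(target)-p)*1000).round(1))
E
python3 - <<'E'
from h import *
t=snap("top"); s=snap("scene")
f=lambda x,y,u,v:(u+(x+.5)/11-.5,v+(y+.5)/11-.5)
P=lambda x,y,z:onz(t,f(x,y,193,232),z)
Q=lambda x,y,z:onz(t,f(x-400,y,340,217),z)
a,b=P(155,178,.088),P(222,232,.088); d=(b-a); n=np.array([-d[1],d[0]]); n*=np.sign(n[0])
print("flat yaw",np.arctan2(n[1],n[0]),"len",np.hypot(*d[:2]), "ctr from chord",(a+b)[:2]/2-4e-3*n/np.hypot(*n),"blob",P(171,220,.088))
print("dial ctr z60",P(200,222,.06), "edges",np.ptp([P(25,220,.06)[1],P(375,220,.06)[1]]))
a,b=Q(593,85,.092),Q(612,183,.092);print("knob yaw",np.arctan2(a[1]-b[1],a[0]-b[0]),"len",np.hypot(*(a-b)[:2]),"line mid",b, "skirt c",Q(598,200,.066))
# dial via mask
hsv=t["pixels"].min(2); sub=(hsv[225:280,185:240]>240).astype(np.uint8)
c=max(cv2.findContours(sub,0,1)[0],key=cv2.contourArea); (u,v),(w,h),_=cv2.fitEllipse(c); print("dial ell",u+185,v+225,w,h,onz(t,(u+185,v+225),.061))
# casing
g=t["pixels"].astype(int); m=((g.min(2)>140)&(np.ptp(g,axis=2)<40)).astype(np.uint8); m[:, :180]=0;m[:,255:]=0;m[:195]=0;m[280:]=0
c=max(cv2.findContours(m,0,1)[0],key=cv2.contourArea); print(cv2.minAreaRect(c), [onz(t,q,.06)[:2].round(3) for q in cv2.boxPoints(cv2.minAreaRect(c))])
# scene rays at rim
print("scene shaft",onz(s,(272+(196/9),240+(507-400)/9),.088),"knob line",onz(s,(362+(150)/9,172+(500-400)/9),.092))
print("proj scene of shaft",proj(s,P(171,220,.088)))
delta(None)
E
```

```text
flat yaw -0.6533923409528786 len 0.017053437174941646 ctr from chord [0.47012487 0.14968483] blob [0.4703352 0.1504969 0.088    ]
dial ctr z60 [0.47238865 0.15056233 0.06      ] edges 0.0697507955136293
knob yaw 0.1867534345938093 len 0.019742689339143273 line mid [ 0.51351178 -0.17284678  0.092     ] skirt c [ 0.51333044 -0.17259816  0.066     ]
dial ell 210.82267379760742 252.24888229370117 29.09593963623047 30.19727325439453 [0.47116095 0.15009207 0.061     ]
((213.88998413085938, 235.7699737548828), (44.689151763916016, 66.89230346679688), 8.130102157592773) [array([0.441, 0.201]), array([0.589, 0.188]), array([0.576, 0.089]), array([0.429, 0.104])]
scene shaft [0.46612731 0.15323126 0.088     ] knob line [ 0.52443676 -0.17167283  0.092     ]
proj scene of shaft [293.26739975 250.31613233]
t 0.4 tcp [0.1423 0.6085 0.2392] yaw_y 1.3411 F [ 0.3 -0.2  0.2] gap 85.3 gf 0.0 q6 -0.18
```

Request:
send_rows --commands "50 -1 0 0 -1;50 -1 0 0 -1;50 -1 0 0 -1;50 -1 0 0 -1;50 -1 0 0 -1;50 -1 0 0 -1;50 -1 -1 0 0;50 -1 -1 0 0;50 -1 -1 0 0;50 -1 -1 0 0;50 -1 -1 0 0;50 -1 -1 0 0;50 -1 -1 0 0;50 -0.3 -1 0 0;50 -0.3 -1 0 0;50 -0.3 -1 0 0;50 -0.3 -1 0 0;50 -0.3 -1 0 0;50 -0.3 -1 0 0;50 -0.3 -1 0 0"

```text
t: 2.07
tcp_pos: [0.4931, 0.3602, 0.2394]
tool_rot: [-0.094, 0.996, 0.0, 0.0]
force: [-0.2, 0.5, 0.5]
finger_gap: 0.584
gripper_force: 0.0
```

```bash
python3 -c "
from h import *
delta([.5135,-.1728,.14])"
```

```text
t 2.07 tcp [0.4931 0.3602 0.2394] yaw_y 1.7599 F [-0.2  0.5  0.5] gap 49.9 gf 0.0 q6 -1.31
tool delta mm [  80.1 -527.4   99.4]
```

Request:
send_rows --commands "45 0.15 -1 0 0;45 0.15 -1 0 0;45 0.15 -1 0 0;45 0.15 -1 0 0;45 0.15 -1 0 0;45 0.15 -1 0 0;45 0.15 -1 0 0;45 0.15 -1 0 0;45 0.15 -1 0 0;45 0.15 -1 0 0;45 0.15 -1 0 0;45 0.15 -1 0 0;45 0.15 -1 0 0;45 0.15 -1 0 0;45 0.15 -1 0 0;45 0.15 -1 0 0;45 0.15 -1 0 0;45 0.15 -1 0 0;45 0.15 -1 0 0;45 0.15 -1 0 0"

```text
t: 3.73
tcp_pos: [0.5089, -0.044, 0.2395]
tool_rot: [-0.094, 0.996, -0.0, 0.0]
force: [-0.1, 0.3, -0.6]
finger_gap: 0.527
gripper_force: 0.0
```

Request:
send_rows --commands "45 0.15 -1 0.5 0;45 0.15 -1 0.5 0;45 0.15 -1 0.6 0;45 0.15 -1 0.7 0;45 0.15 -1 0.7 0;45 0.15 -1 0.7 0;45 0 0 0.7 0;45 0 0 0.5 0;45 0 0 0 0"

```text
t: 4.48
tcp_pos: [0.5123, -0.1636, 0.1393]
tool_rot: [-0.094, 0.996, 0.001, -0.002]
force: [-1.0, -0.0, -0.5]
finger_gap: 0.526
gripper_force: 0.0
```

```bash
python3 -c "
from h import *
delta([.5135,-.1728,.08])
s=snap('scene');t=snap('top')
W=np.hstack([crop(t,330,210,50,50,8),crop(s,350,160,50,50,8)]);cv2.imwrite('pics/c3.png',W)"
```

```text
t 4.48 tcp [ 0.5123 -0.1636  0.1393] yaw_y 1.7592 F [-1.  -0.  -0.5] gap 44.9 gf 0.0 q6 -2.28
tool delta mm [ 0.3 -9.5 59.3]
```

View pics/c3.png

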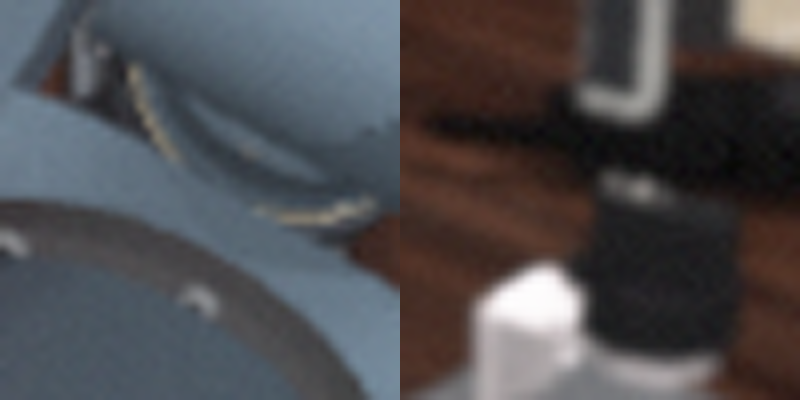

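The top view is blocked by the arm; in the scene view the finger (crop 630,110) stands just above the knob bar (620,190), as expected.

Request:
send_rows --commands "45 0 -0.475 0.5 0;45 0 0 0.8 0;45 0 0 0.8 0;45 0 0 0.5 0;45 0 0 0.3 0;45 0 0 0 0;45 0 0 0 0"

```text
t: 5.17
tcp_pos: [0.5159, -0.1736, 0.0834]
tool_rot: [-0.095, 0.996, -0.0, 0.0]
force: [0.0, -0.7, 0.5]
finger_gap: 0.531
gripper_force: 0.0
```

```bash
python3 -c "
from h import *
delta([.5135,-.1728,.08])"
```

```text
t 5.17 tcp [ 0.5159 -0.1736  0.0834] yaw_y 1.7603 F [ 0.  -0.7  0.5] gap 45.4 gf 0.0 q6 -2.29
tool delta mm [2.2 1.2 3.4]
```

Request:
send_rows --commands "45 0.11 0.05 0.1 0;30 0 0 0 0;20 0 0 0 0;8 0 0 0 0;8 0 0 0 0;8 0 0 0 0;8 0 0 0 0;8 0 0 0 0" --grip_force 60

```text
t: 5.83
tcp_pos: [0.5135, -0.1732, 0.0819]
tool_rot: [-0.094, 0.996, -0.0, 0.0]
force: [-0.8, -0.4, 5.0]
finger_gap: 0.148
gripper_force: 59.6
```

```bash
python3 -c "
from h import *
delta([.5135,-.1728,.08])"
```

```text
t 5.83 tcp [ 0.5135 -0.1732  0.0819] yaw_y 1.7599 F [-0.8 -0.4  5. ] gap 12.7 gf 59.6 q6 -2.29
tool delta mm [-0.   0.4  1.9]
```

Request:
send_rows --commands "8 0 0 -0.3 0;8 0 0 -0.6 0;8 0 0 -0.9 0;8 0 0 -1 0;8 0 0 -1 0;8 0 0 -1 0;8 0 0 -0.8 0;8 0 0 0 0"

```text
t: 6.5
tcp_pos: [0.5151, -0.1739, 0.1964]
tool_rot: [-0.094, 0.996, -0.002, 0.003]
force: [0.2, 0.4, -1.8]
finger_gap: 0.149
gripper_force: 58.7
```

```bash
python3 -c "
from h import *
delta([.4705,.15,.19])"
```

```text
t 6.5 tcp [ 0.5151 -0.1739  0.1964] yaw_y 1.76 F [ 0.2  0.4 -1.8] gap 12.8 gf 58.7 q6 -2.29
tool delta mm [-17.1 326.5   5.1]
```

Request:
send_rows --commands "8 -0.05 0.5 0 0;8 -0.05 1 0 0;8 -0.05 1 0 0;8 -0.05 1 0 0;8 -0.05 1 0 0;8 -0.05 1 0 0;8 -0.05 1 0 0;8 -0.05 1 0 0;8 -0.05 1 0 0;8 -0.05 1 0 0;8 -0.05 1 0 0;8 -0.05 1 0 0;8 -0.05 1 0 0;8 -0.05 1 0 0;8 -0.05 1 0 0;8 -0.05 1 0 0;8 -0.05 0.8 0 0"

```text
t: 7.92
tcp_pos: [0.4663, 0.1521, 0.1916]
tool_rot: [-0.095, 0.995, 0.0, -0.002]
force: [0.5, -0.7, -1.2]
finger_gap: 0.147
gripper_force: 58.7
```

Request:
send_rows --commands "8 0 0 0 1;8 0 0 0 1;8 0 0 0 1;8 0 0 0 1;8 0 0 0 1;8 0 0 0 1;8 0 0 0 1;8 0 0 0 1;8 0 0 0 1;8 0 0 0 1;8 0 0 0 1;8 0 0 0 1;8 0 0 0 0"

```text
t: 9.0
tcp_pos: [0.4669, 0.1508, 0.1917]
tool_rot: [0.319, 0.948, -0.001, -0.002]
force: [-0.1, 0.8, -0.7]
finger_gap: 0.149
gripper_force: 58.7
```

```bash
python3 -c "
from h import *
delta([.4705,.15,.13])
s=snap('scene')
W=crop(s,245,170,100,100,6);cv2.imwrite('pics/c4.png',W)
print(proj(s,[.4705,.15,.088]))"
```

```text
t 9.0 tcp [0.4669 0.1508 0.1917] yaw_y 0.9212 F [-0.1  0.8 -0.7] gap 12.7 gf 58.7 q6 -0.84
tool delta mm [-3.6  1.7 61.7]
[293.41038287 250.16372636]
```

View pics/c4.png

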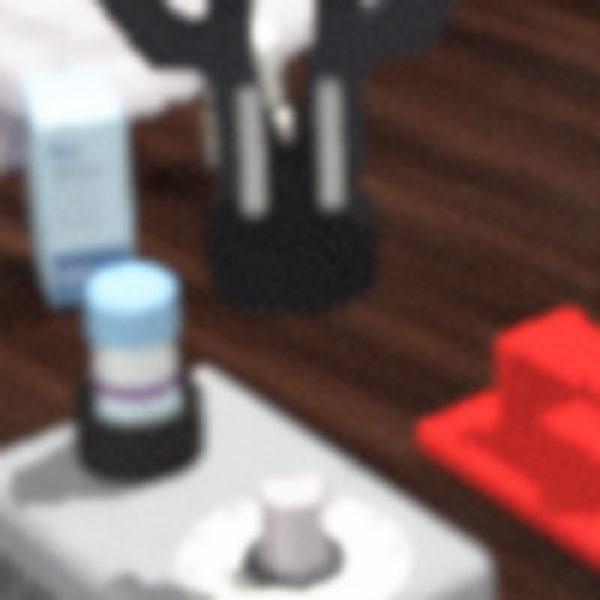

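Request:
send_rows --commands "8 -0.18 0.08 0.5 0;8 0 0 0.9 0;8 0 0 0.9 0;8 0 0 0.6 0;8 0 0 0.2 0;8 0 0 0 0;8 0 0 0 0"

```text
t: 9.63
tcp_pos: [0.4725, 0.1495, 0.1309]
tool_rot: [0.318, 0.948, -0.0, -0.0]
force: [1.1, 0.7, -1.4]
finger_gap: 0.143
gripper_force: 58.7
```

```bash
python3 -c "
from h import *
delta([.4705,.15,.12])
p=readout.sense()['tcp_pos']
s=snap('scene')
W=crop(s,265,205,60,60,10);cv2.imwrite('pics/c5.png',W)
f=lambda q:((proj(s,q)-[265,205]+.5)*10).round()
z=p[2]-.032
print('shaft',f([.4705,.15,.088]))
import math
for zz in(z,z+.02): 
  c=[np.array([p[0]+.024*math.cos(a),p[1]+.024*math.sin(a),zz]) for a in np.arange(0,6.28,.05)]
  q=np.array([f(k) for k in c]); print('skirt ring',q.min(0),q.max(0))
c=np.array([f([.4705+.01*math.cos(a),.15+.01*math.sin(a),.088]) for a in np.arange(0,6.28,.05)]);print('shaft ring',c.min(0),c.max(0))
"
```

```text
t 9.63 tcp [0.4725 0.1495 0.1309] yaw_y 0.9226 F [ 1.1  0.7 -1.4] gap 12.2 gf 58.7 q6 -0.84
tool delta mm [ 1.9 -0.8 10.9]
shaft [289. 457.]
skirt ring [143. 325.] [419. 476.]
skirt ring [137. 229.] [417. 376.]
shaft ring [232. 425.] [346. 489.]
```

View pics/c5.png

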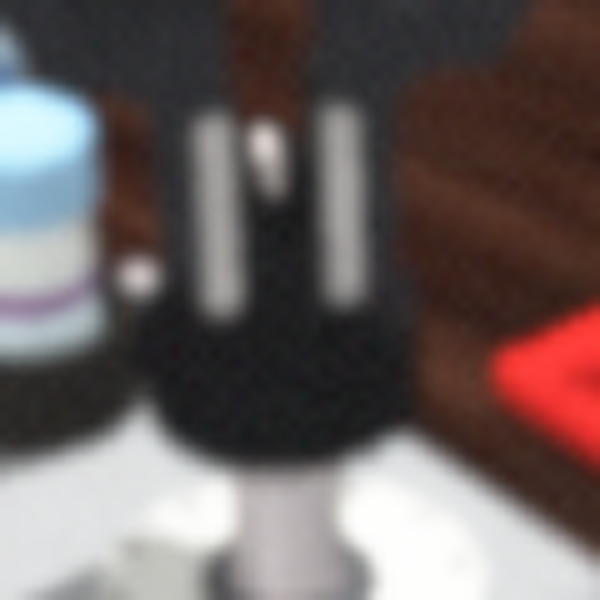

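The knob (crop cols 145–412, bottom row 466) sits over the shaft (237–345), matching projection within about 1 px.

Request:
send_rows --commands "8 0 0 0 0;8 0 0 0 0"

```text
t: 9.85
tcp_pos: [0.4731, 0.1496, 0.132]
tool_rot: [0.319, 0.948, 0.0, 0.001]
force: [0.1, -0.7, -0.4]
finger_gap: 0.148
gripper_force: 58.7
```

```bash
python3 -c "
from h import *
for i in range(4): delta([.4705,.15,.12]); snap('scene')"
```

```text
t 9.85 tcp [0.4731 0.1496 0.132 ] yaw_y 0.9223 F [ 0.1 -0.7 -0.4] gap 12.6 gf 58.7 q6 -0.84
tool delta mm [ 2.3 -1.2 12. ]
t 9.9 tcp [0.473  0.1496 0.132 ] yaw_y 0.9223 F [-0.2 -0.5 -0.6] gap 12.5 gf 58.7 q6 -0.84
tool delta mm [ 2.2 -1.1 12. ]
t 9.95 tcp [0.4729 0.1496 0.1319] yaw_y 0.9223 F [-1.   0.2  0.3] gap 12.6 gf 58.7 q6 -0.84
tool delta mm [ 2.2 -1.1 11.9]
t 10.0 tcp [0.4728 0.1495 0.1318] yaw_y 0.9222 F [-0.4  0.7 -0.8] gap 12.4 gf 58.7 q6 -0.84
tool delta mm [ 2.1 -1.  11.8]
```

Request:
send_rows --commands "8 0.11 -0.055 0.1 0;8 0 0 0.2 0;8 0 0 0.2 0;8 0 0 0.1 0;8 0 0 0.1 0;8 0 0 0 0;8 0 0 0 0"

```text
t: 10.63
tcp_pos: [0.4704, 0.15, 0.1171]
tool_rot: [0.319, 0.948, 0.0, 0.0]
force: [1.5, 0.3, -1.5]
finger_gap: 0.146
gripper_force: 58.8
```

```bash
python3 -c "
from h import *
delta([.4705,.15,.12])"
```

```text
t 10.63 tcp [0.4704 0.15   0.1171] yaw_y 0.922 F [ 1.5  0.3 -1.5] gap 12.5 gf 58.8 q6 -0.84
tool delta mm [-0.1  0.1 -2.9]
```

Request:
send_rows --commands "8 0 0 0.1 0;8 0 0 0.1 0;8 0 0 0 0;8 0 0 0 0"

```text
t: 10.97
tcp_pos: [0.4704, 0.15, 0.1132]
tool_rot: [0.319, 0.948, 0.0, 0.0]
force: [1.3, 1.0, -1.3]
finger_gap: 0.147
gripper_force: 58.7
```

Request:
send_rows --commands "8 0 0 0.1 0;8 0 0 0.1 0;8 0 0 0 0;8 0 0 0 0"

```text
t: 11.3
tcp_pos: [0.4704, 0.15, 0.1092]
tool_rot: [0.319, 0.948, 0.0, 0.0]
force: [2.0, 1.2, -2.0]
finger_gap: 0.147
gripper_force: 58.7
```

Request:
send_rows --commands "8 0 0 0.1 0;8 0 0 0.1 0;8 0 0 0 0;8 0 0 0 0"

```text
t: 11.63
tcp_pos: [0.4704, 0.15, 0.1052]
tool_rot: [0.319, 0.948, 0.0, 0.0]
force: [2.3, 1.6, -1.8]
finger_gap: 0.144
gripper_force: 58.6
```

Request:
send_rows --commands "8 0 0 0.1 0;8 0 0 0.1 0;8 0 0 0 0;8 0 0 0 0"

```text
t: 11.97
tcp_pos: [0.4705, 0.15, 0.1017]
tool_rot: [0.319, 0.948, 0.0, 0.0]
force: [2.4, 1.1, 4.8]
finger_gap: 0.154
gripper_force: 59.4
```

Request:
send_rows --commands "8 0 0 0.1 0;8 0 0 0.1 0;8 0 0 0 0;8 0 0 0 0"

```text
t: 12.3
tcp_pos: [0.4705, 0.15, 0.0978]
tool_rot: [0.319, 0.948, 0.0, 0.0]
force: [2.2, 1.6, 6.9]
finger_gap: 0.15
gripper_force: 59.7
```

Request:
send_rows --commands "8 0 0 0.1 0;8 0 0 0.05 0;8 0 0 0 0;8 0 0 0 0"

```text
t: 12.63
tcp_pos: [0.4705, 0.15, 0.0958]
tool_rot: [0.319, 0.948, 0.0, 0.001]
force: [-0.1, 1.1, 14.2]
finger_gap: 0.148
gripper_force: 60.8
```

Request:
send_rows --commands "8 0 0 0.05 0;8 0 0 0.05 0;8 0 0 0 0;8 0 0 0 0"

```text
t: 12.97
tcp_pos: [0.4706, 0.1501, 0.0956]
tool_rot: [0.318, 0.948, 0.0, 0.001]
force: [-3.3, -0.0, 29.8]
finger_gap: 0.148
gripper_force: 63.1
```

Request:
send_rows --commands "8 0 0 -0.03 0;8 0 0 0 0;8 0 0 0 0"

```text
t: 13.22
tcp_pos: [0.4705, 0.15, 0.0957]
tool_rot: [0.319, 0.948, 0.0, 0.001]
force: [-2.6, 0.6, 25.4]
finger_gap: 0.146
gripper_force: 62.1
```

```bash
python3 -c "
from h import *
delta(None)
s=snap('scene')
cv2.imwrite('pics/c6.png',crop(s,230,180,100,100,6)); delta(None)"
```

```text
t 13.22 tcp [0.4705 0.15   0.0957] yaw_y 0.9224 F [-2.6  0.6 25.4] gap 12.4 gf 62.1 q6 -0.84
t 13.27 tcp [0.4706 0.15   0.0957] yaw_y 0.9224 F [-2.1  0.7 26.2] gap 13.0 gf 62.1 q6 -0.84
```

View pics/c6.png

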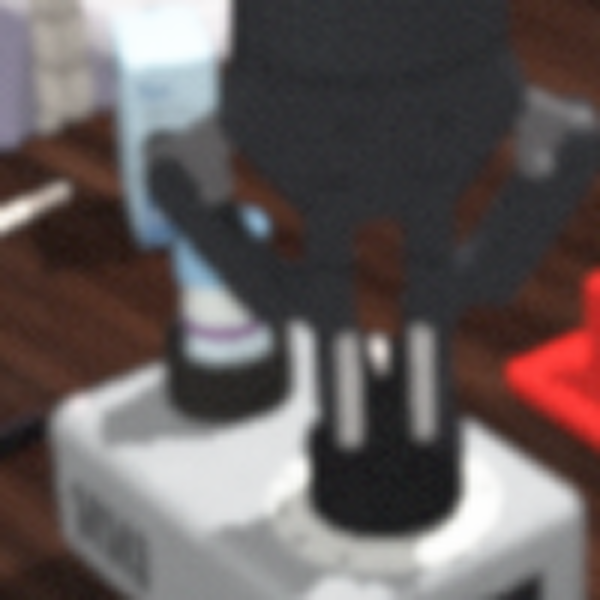

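The knob (crop 385,470) sits right down by the dial plate and the vial stands in its cup (230,340).

```bash
python3 -c "
from h import *
print(sign_off())"
```

```text
the job is handed in; nothing more can be done
None
```

The knob is on the D-shaft and I handed the job in at 13.3 s with the gripper holding it down at the stop with about 26 N; in the last picture the vial was still in its cup and nothing looked knocked over.

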